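# Rebuild the cog stack of a feeder drive and reset its trim

### The job

First turn the sunken trim knob of the drive unit anticlockwise right back to its zero stop, and leave it there while you slide every cog and spacer lying on the bench onto the splined hub, each turned so that its master groove meets the hub's wide rib, fully home, the largest at the bottom and each one smaller than the one below. With all of them seated, turn the knob clockwise until its pointer lines up with the long white line. Leave the board, the tape roll and the screwdriver where they lie.

Things in the scene. Friction and masses are not known exactly. Their poses are not given: they have to be found in the camera images.
- cog_large: Largest toothed cog, 80 mm across, plain steel; may be absent. Origin: bore centre at underside. 6 mm plate + collar to 20 mm height; collar has 2 grip flats facing own +y/-y, 40 mm apart, 22 mm long, 6 to 20 mm up. Through bore 19 mm with grooves out to 14.6 mm from the axis: master (11 mm wide) toward own +x, 7 mm ones toward +y, -y, -x. A dark line on the plate marks +x.
- cog_medium: Middle toothed cog, 68 mm across, plain steel; may be absent. Origin: bore centre at underside. 6 mm plate + collar to 20 mm height; collar has 2 grip flats facing own +y/-y, 40 mm apart, 22 mm long, 6 to 20 mm up. Through bore 19 mm with grooves out to 14.6 mm from the axis: master (11 mm wide) toward own +x, 7 mm ones toward +y, -y, -x. A dark line on the plate marks +x.
- cog_small: Smallest toothed cog, 58 mm across, plain steel; may be absent. Origin: bore centre at underside. 6 mm plate + collar to 20 mm height; collar has 2 grip flats facing own +y/-y, 40 mm apart, 22 mm long, 6 to 20 mm up. Through bore 19 mm with grooves out to 14.6 mm from the axis: master (11 mm wide) toward own +x, 7 mm ones toward +y, -y, -x. A dark line on the plate marks +x.
- spacer: Spacer without teeth, smallest part, 48 mm across, plain steel; may be absent. Origin: bore centre at underside. 6 mm plate + collar to 20 mm height; collar has 2 grip flats facing own +y/-y, 40 mm apart, 22 mm long, 6 to 20 mm up. Through bore 19 mm with grooves out to 14.6 mm from the axis: master (11 mm wide) toward own +x, 7 mm ones toward +y, -y, -x. A dark line on the plate marks +x.
- hub: Fixed upright aluminium hub on the unit's deck. Origin on its axis at deck height. Above its seat: round core 17 mm across, 58 mm tall (top 4 mm tapered), and four ribs reaching 13.5 mm from the axis, 50 mm tall: master rib 9 mm wide toward its +x, 5 mm ones toward +y, -y, -x. Parts go down only with their +x along the hub's +x (1 mm play); wrongly turned they rest on the rib tops.
- hub_seat (a point): On the hub's axis, on top of its flange (36 mm across), 4 mm above the deck; axes as the hub's. A first part fully home has its origin here, a second 20 mm higher, a third 40 mm higher, each resting on the collar of the one below.
- unit: Fixed grey drive unit, 140 mm (x) by 260 mm (y), deck 46 mm high; origin centre of underside. Hub about 65 mm toward its -y. Centred 65 mm toward +y, a square well 72 mm wide, floor 16 mm above the bench, holds the trim knob. On the deck by the well, a long white line toward +x is the working mark; a white dot 120 degrees anticlockwise of it is the zero mark.
- trim_grip (a point): On the knob's axis, 14 mm above the well floor; turns with the knob, +x along the bar to the end with the white pointer line. Black knob: disc 44 mm across, 5 mm thick, on the well floor; on it a grip bar 40 mm long (x), 14 mm wide (y), its top 24 mm above the well floor, 6 mm below the deck. Turns easily (0.04 N m), stays where left.
- trim (a joint): Knob angle in rad: 0 at its zero stop (pointer at the white dot), growing clockwise seen from above to 2.7 at the far stop; at 2.094 the pointer is exactly at the long white line.
- board: Bystander: blue circuit board 130 x 160 mm with chips and connectors, 29 mm high, origin centre of underside.
- tape_roll: Bystander: roll of clear tape, 90 mm across, 25 mm high, origin centre of underside.
- driver: Bystander: screwdriver lying on the bench, origin near its middle.
Not all that is in view belongs to the job. Leave any orange or pink look-alike of the cog_medium alone.

How it is judged:
By the outcome, as a careful person would: the job done as asked, in the order asked, and still so for the second after the job is handed in, with the robot touching nothing.
Of cog_large, cog_medium, cog_small, spacer only 2 to 3 are there at a start; the rules pass over those that are not, and their reading is None.
At some moment in a run one of cog_large, cog_medium, cog_small, spacer may be knocked a few centimetres aside while the robot is not near it.
It also fails if it takes over 210 s, if anything falls off the work surface, if the arm or the gripper's body presses on something with over 40 N, if the wrist force passes 120 N, or if a joint passes its speed limit or range.

### The arm

A 6-joint arm with a two-finger parallel gripper is mounted at the origin on the work surface. World frame = base frame: x ahead of the robot, y to its left, z up, the work surface at z = 0. Lengths are in m, angles in degrees, forces in N, time in s.
With the tool pointing down it reaches from about 0.3 to 0.75 m from the base axis. Payload 8.5 kg.
Tool frame: the origin (TCP) lies on the centre line of the jaws, within the pads' length; the fingertips stand 14 mm ahead of it and the grasp point (between the pads) lies 5 mm behind it; z points along the fingers, x is the direction in which the jaws open and shut, and the axes are right-handed (so a half turn about z gives the same grasp; the last joint's range is limited). The gripper opens to 85 mm and grips with 20 to 120 N. Pads are 22 mm wide; open, the fingers measure 114 mm over their backs; the gripper's body (76 mm by 85 mm) begins 54 mm behind the grasp point. The pads swing forward as they close: fully open they stand 13 mm farther back than shut.
Start: joints at [63.868, 21.807, 74.336, -0, 83.858, -12.336], TCP at [0.131, 0.534, 0.215] pointing down, gripper open.
Joint ranges: [-178.18, 178.18], [-50.72, 133.34], [12.68, 142.11], [-81.47, 261.47], [9.98, 163.14], [-165.26, 165.26]. Speed limits (degrees/s): [136.94, 136.94, 180, 180, 180, 180].

### API

Orientations are given as a 3x3 rotation matrix whose columns are the frame's x, y, z axes.
In Python, from rig import * gives the robot as it stands.
- The arm moves only by the shell command python3 -m crank 'ROWS' [FORCE]. ROWS is JSON, one flat list of numbers, 7 for each row, row after row: the turn, a rotation vector about the world's x, y, z in rad, then the shift along the world's x, y, z in m, then the opening in per cent of the stroke, from 0 (shut) to 100 (fully open). A call has 1 to 20 rows; each row shifts and turns the commanded pose from where the row before left it; what a row does not reach is not made up. A row lasts 1/10 s, in which the tool goes at most 50 mm and 8.59 degrees, less where a joint would pass 70% of its speed; a pose out of reach is approached as far as the arm can. A call is refused whole if a number of a shift passes 0.05 or a number of a turn 0.15, either way. A call with a gripper value outside its range is refused whole. The fingers move at their own pace and stop on an object; FORCE is the grip in N (left out, the last holds). Time passes only in rows, so rows that do not move let the fingers close. It gives the time, the measured TCP pose, the force and the opening at its end, in the units of the state.
- observe(): the state, without advancing time (a new reading comes with each control period).
- get_image(name): name is "scene" or "top"; returns a dict with "frame" (384x512x3 uint8, red, green, blue), "fov_y" (degrees; the focal length in pixels is half the picture's height over the tangent of half this angle, whatever the lens; pixels are square), "cx", "cy" (the principal point, pixels), "k1" (the pictures are not rectified: a ray, as slopes to the right and down, at radius r is drawn at 1 + k1 r^2 times it, then the intrinsics apply), "world_to_cam" (4x4, takes a point from world to camera coordinates). Camera axes: x right, y up, looking along -z (the intrinsics and any distortion apply to the point x, -y, -z); pixel columns grow to the right and rows downward; lengths in m; the calibration is good to about 2 mm. A picture is of the moment at which its call begins. There is no depth.
- close_job(): hands the job in, once; it reports no verdict.
The state is a dict: "time_s": time; "q": joint angles; "qvel": joint speeds; "joint_efforts": joint torques, N m; "position": TCP position; "tool_rot": TCP orientation; "ft_force": force on the tool from outside, world axes, zero at the start; "wrist_torque": the same for the moment, N m; "grip_width": finger opening in m.
Only numpy, scipy, OpenCV 4.12 (cv2) and the standard library are available. Lean on these libraries where they do the work, as an engineer would, in place of code of your own. Each camera call takes 0.05 s, during which the arm holds its last target. There are 200 camera calls.

## Working session

There is one attempt and no reset: what is moved stays moved. The work goes in short steps, Python scripts to look and compute and a shell command to move; the robot and the scene stay as the last step left them, time stands still between calls to the robot, and variables do not carry over. Pictures are saved under pics/ and viewed, about 12 in all and at most 16, crops included, and the job is handed in when it is done.

```bash
ls; mkdir -p pics; cat > h.py <<'E'
from rig import *
import numpy as np, cv2
def cam(im):
    h,w=im["frame"].shape[:2]; f=h/2/np.tan(np.radians(im["fov_y"])/2)
    K=np.array([[f,0,im["cx"]],[0,f,im["cy"]],[0,0,1]]); return K,np.array([im["k1"],0,0,0,0.]),np.array(im["world_to_cam"])
def ray(im,uv):
    K,d,T=cam(im); p=cv2.undistortPoints(np.array(uv,float).reshape(-1,1,2),K,d).reshape(-1,2)
    D=np.c_[p[:,0],-p[:,1],-np.ones(len(p))]@T[:3,:3]; C=-T[:3,:3].T@T[:3,3]; return C,D
def onz(im,uv,z):
    C,D=ray(im,uv); return C+D*((z-C[2])/D[:,2])[:,None]
def proj(im,P):
    K,d,T=cam(im); P=np.array(P,float).reshape(-1,3)@T[:3,:3].T+T[:3,3]
    return cv2.projectPoints(P*[1,-1,-1],np.zeros(3),np.zeros(3),K,d)[0].reshape(-1,2)
def save(n,f,s=1): cv2.imwrite("pics/"+n+".png",cv2.resize(f[...,::-1],None,fx=s,fy=s,interpolation=cv2.INTER_CUBIC))
E
python3 - <<'E'
from h import *
for n in("top","scene"):
    im=get_image(n); save(n+"0",im["frame"],1.5); np.save(n+"0.npy",im,allow_pickle=True)
    print(n,{k:v for k,v in im.items() if k!="frame"})
print(observe())
E
```

```text
pics
top {'fov_y': 52.766334093206225, 'cx': 252.78279781272246, 'cy': 190.56134621713284, 'k1': -0.06472148130244895, 'world_to_cam': array([[ 0.02080247, -0.9994577 , -0.02552579,  0.01132264],
       [ 0.98549122,  0.01619681,  0.16895183, -0.58891299],
       [-0.16844677, -0.02867006,  0.98529372, -0.96315207],
       [ 0.        ,  0.        ,  0.        ,  1.        ]])}
scene {'fov_y': 53.645609919423244, 'cx': 255.50069480570673, 'cy': 189.1811871034416, 'k1': -0.12885635270034182, 'world_to_cam': array([[-0.13868775,  0.99028633,  0.00993428,  0.0642278 ],
       [-0.52907105, -0.08256772,  0.844551  ,  0.2461966 ],
       [ 0.83716756,  0.11187294,  0.53538296, -1.36772206],
       [ 0.        ,  0.        ,  0.        ,  1.        ]])}
{'time_s': 0.1, 'q': array([ 6.38679051e+01,  2.18371810e+01,  7.43795713e+01,  1.13686199e-03,
        8.38593687e+01, -1.23354485e+01]), 'qvel': array([-0.03305507, -0.16021594, -0.17247214, -0.02435582, -0.0002173 ,
        0.07055854]), 'joint_efforts': array([ 3.83107850e-03, -4.49220800e+01, -2.31659567e+01, -1.44706000e-04,
        3.67528643e-03,  1.00269116e-06]), 'position': array([0.13102537, 0.53386692, 0.214478  ]), 'tool_rot': array([[ 2.38478300e-01,  9.71147639e-01, -6.02865876e-04],
       [ 9.71146965e-01, -2.38478869e-01, -1.18406787e-03],
       [-1.29367549e-03, -3.03096873e-04, -9.99999117e-01]]), 'ft_force': array([ 0.68797615,  0.43283579, -0.23700406]), 'wrist_torque': array([ 0.01116302,  0.03910337, -0.01152197]), 'grip_width': 0.08495658121399066}
```

View pics/top0.png

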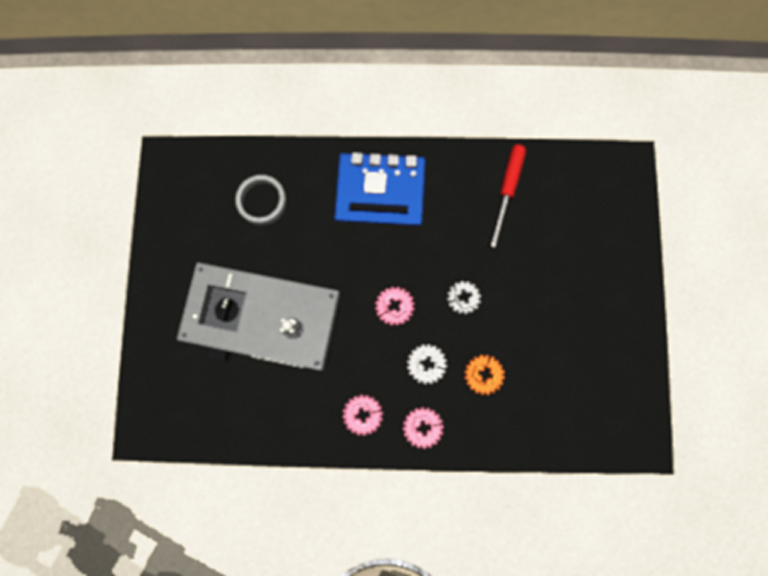

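View pics/scene0.png

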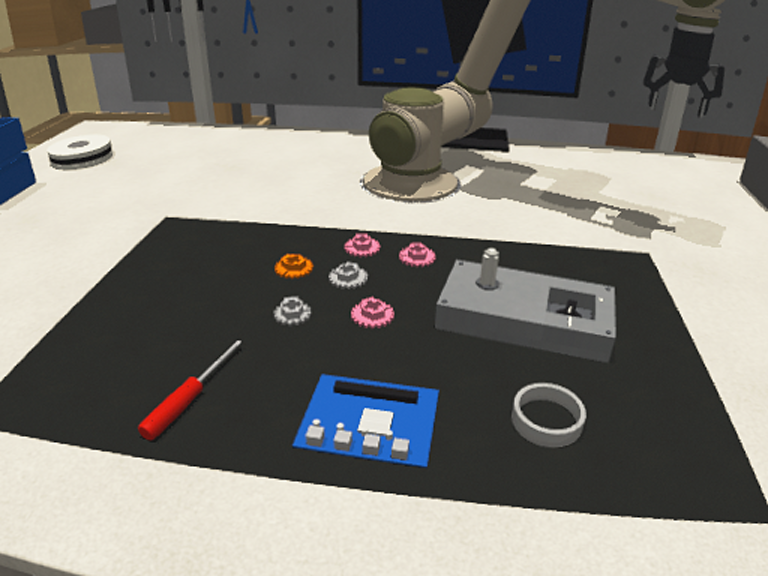

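Top view (1.5x): steel parts at (427,364) and (464,297). Look-alikes are pink at (395,305), (362,414), (423,428) and orange at (485,374). Hub is at (288,325), knob at (227,308). I choose the two plain steel parts and check them in a close crop.

```bash
python3 - <<'E'
from h import *
im=np.load("top0.npy",allow_pickle=True).item(); f=im["frame"]
a=f[165:255,112:232]; b=f[180:265,265:345]
A=cv2.resize(a,None,fx=6,fy=6,interpolation=cv2.INTER_CUBIC)[:540,:]
B=cv2.resize(b,None,fx=6,fy=6,interpolation=cv2.INTER_CUBIC)
save("crA",A); save("crB",B)
# steel parts mask
hsv=cv2.cvtColor(f,cv2.COLOR_RGB2HSV)
m=((hsv[...,1]<40)&(hsv[...,2]>110)).astype(np.uint8); m[:175]=0;m[260:]=0;m[:,:255]=0;m[:,350:]=0
m=cv2.morphologyEx(m,cv2.MORPH_CLOSE,np.ones((3,3)))
for c in cv2.findContours(m,cv2.RETR_EXTERNAL,cv2.CHAIN_APPROX_NONE)[0]:
    if len(c)<20: continue
    (u,v),r=cv2.minEnclosingCircle(c); P=onz(im,[[u,v],[u-r,v],[u+r,v]],0.006); e=cv2.fitEllipse(c); print(u,v,r,P[0],"diam",np.linalg.norm(P[1]-P[2]),"ell",e)
# deck
g=((hsv[...,1]<40)&(hsv[...,2]>70)).astype(np.uint8); g[:165]=0;g[260:]=0;g[:,:112]=0;g[:,235:]=0
c=max(cv2.findContours(g,cv2.RETR_EXTERNAL,cv2.CHAIN_APPROX_NONE)[0],key=cv2.contourArea)
b=cv2.boxPoints(cv2.minAreaRect(c)); P=onz(im,b,0.046); print(b,P,np.linalg.norm(np.diff(P,axis=0),axis=1),P.mean(0))
E
```

```text
284.10845947265625 242.2633819580078 13.203042984008789 [ 0.4574253  -0.06304153  0.006     ] diam 0.07049155219185455 ell ((284.2468566894531, 242.3194580078125), (24.897294998168945, 25.429697036743164), 141.71865844726562)
308.9468078613281 198.06382751464844 11.104369163513184 [ 0.57798628 -0.12957468  0.006     ] diam 0.06034295331856161 ell ((308.896240234375, 197.8972930908203), (20.321439743041992, 20.78778648376465), 96.54918670654297)
[[116.81032 227.71048]
 [128.23296 172.88187]
 [226.0699  193.26456]
 [214.64726 248.09317]] [[0.48422355 0.37844203 0.046     ]
 [0.63208696 0.35872346 0.046     ]
 [0.58095643 0.09258547 0.046     ]
 [0.43740356 0.11753395 0.046     ]] [0.14917242 0.2710051  0.14570468] [0.53366763 0.23682123 0.046     ]
```

View pics/crA.png

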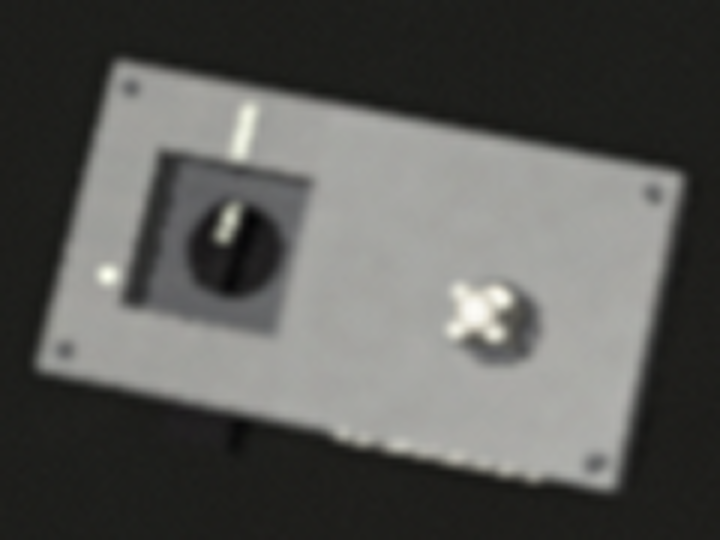

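View pics/crB.png

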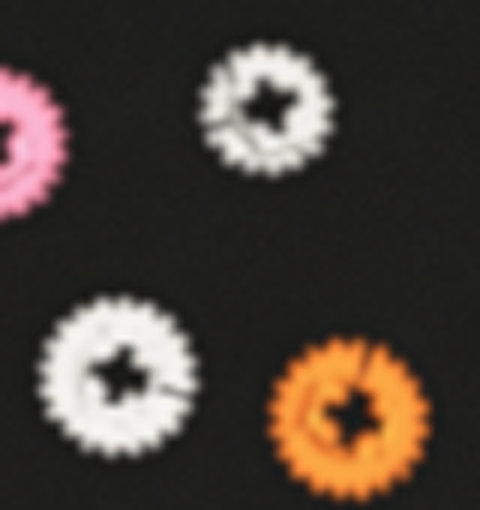

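```bash
python3 - <<'E'
from h import *
t=np.load("top0.npy",allow_pickle=True).item(); s=np.load("scene0.npy",allow_pickle=True).item()
def cr(im,u,v,h=17):
    u,v=int(round(u)),int(round(v)); c=im["frame"][v-h:v+h,u-h:u+h]
    c=np.clip((c.astype(float)/255)**1.6*255,0,255).astype(np.uint8)
    return cv2.resize(c,(256,256),interpolation=cv2.INTER_CUBIC)
T=[cr(t,284,242),cr(t,309,198),cr(t,192,217)]
S=[cr(s,348/1.5,274/1.5),cr(s,292/1.5,310/1.5),cr(s,489/1.5,262/1.5)]
save("comp",np.vstack([np.hstack(T),np.hstack(S)]))
u=lambda x,y:(112+x/6-.42,165+y/6-.42)
P=onz(t,[u(240,155),u(247,108),u(107,275)],.046);print("line in,out,dot",P)
Q=onz(t,[u(234,205),u(222,240),],.04);print("pointer",Q)
K=onz(t,[u(234,248)],.021);print("knob disc",K)
w=onz(t,[u(165,150),u(313,180),u(275,333),u(125,303)],.046);print("well",w,w.mean(0))
print("hub top",onz(t,[u(478,312)],.108),"rib tops",onz(t,[u(478,312)],.1))
E
```

```text
line in,out,dot [[0.5853035  0.29162406 0.046     ]
 [0.60654393 0.28985781 0.046     ]
 [0.53067799 0.34781723 0.046     ]]
pointer [[0.56374057 0.29464989 0.04      ]
 [0.54797282 0.29903823 0.04      ]]
knob disc [[0.54688834 0.29905366 0.021     ]]
well [[0.58699945 0.32565357 0.046     ]
 [0.57464962 0.25815244 0.046     ]
 [0.50666948 0.27100883 0.046     ]
 [0.51846112 0.33882053 0.046     ]] [0.54669492 0.29840884 0.046     ]
hub top [[0.51149606 0.17026973 0.108     ]] rib tops [[0.51229203 0.17177511 0.1       ]]
```

View pics/comp.png

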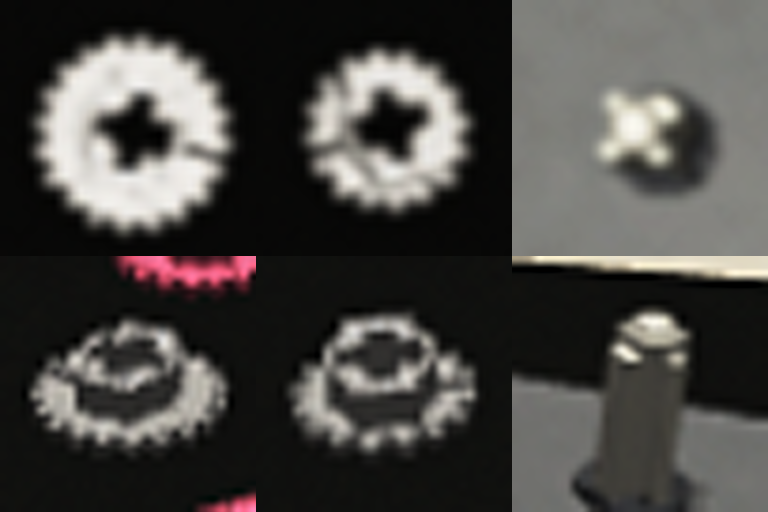

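```bash
python3 - <<'E'
from h import *
t=np.load("top0.npy",allow_pickle=True).item(); s=np.load("scene0.npy",allow_pickle=True).item()
a=(190.5,216.8); b=(327.6,166.7)
C,D=ray(t,[a]);E,F=ray(s,[b]); D=D[0];F=F[0]
k=np.linalg.lstsq(np.c_[D,-F],E-C,rcond=None)[0]; print("hub top tri",C+D*k[0],E+F*k[1],"expect z .108; scene onz",onz(s,[b],.108))
def ang(p,q): d=q-p; return np.degrees(np.arctan2(d[1],d[0]))
def tile(x,y,u0,v0,h=17): return (u0-h+x*2*h/256-.43, v0-h+y*2*h/256-.43)
c,l=onz(t,[tile(135,132,284,242)],.015)[0],onz(t,[tile(215,153,284,242)],.006)[0]; print("med",c,ang(c,l))
c,l=onz(t,[tile(387-256,125,309,198)],.015)[0],onz(t,[tile(320-256,150,309,198)],.006)[0]; print("small",c,ang(c,l))
for p in[(668,105),(660,158),(608,100),(608,150)]:
  q=onz(t,[tile(p[0]-512,p[1],192,217)],.1)[0]; h=onz(t,[tile(634-512,129,192,217)],.1)[0]; print("rib",ang(h,q))
E
python3 -m crank '[0,0,-0.15,0.0208,-0.0117,-0.004,35,0,0,-0.15,0.0208,-0.0117,-0.004,35,0,0,-0.15,0.0208,-0.0117,-0.004,35,0,0,-0.15,0.0208,-0.0117,-0.004,35,0,0,-0.15,0.0208,-0.0117,-0.004,35,0,0,-0.15,0.0208,-0.0117,-0.004,35,0,0,-0.15,0.0208,-0.0117,-0.004,35,0,0,-0.15,0.0208,-0.0117,-0.004,35,0,0,-0.15,0.0208,-0.0117,-0.004,35,0,0,-0.15,0.0208,-0.0117,-0.004,35,0,0,-0.15,0.0208,-0.0117,-0.004,35,0,0,-0.15,0.0208,-0.0117,-0.004,35,0,0,-0.15,0.0208,-0.0117,-0.004,35,0,0,-0.15,0.0208,-0.0117,-0.004,35,0,0,-0.15,0.0208,-0.0117,-0.004,35,0,0,-0.15,0.0208,-0.0117,-0.004,35,0,0,-0.15,0.0208,-0.0117,-0.004,35,0,0,-0.15,0.0208,-0.0117,-0.004,35,0,0,-0.15,0.0208,-0.0117,-0.004,35,0,0,-0.15,0.0208,-0.0117,-0.004,35]' 20
```

```text
hub top tri [0.51107718 0.1723951  0.10639626] [0.51108318 0.17210721 0.10634212] expect z .108; scene onz [[0.51415421 0.17185945 0.108     ]]
med [ 0.45753016 -0.06358729  0.015     ] -102.75634788759007
small [ 0.57903897 -0.12858103  0.015     ] 109.36340990046457
rib -53.25090738463584
rib -136.04389019860355
rib 43.97209654122048
rib 130.54834882527794
time_s: 2.1
position: [0.5478, 0.2995, 0.1344]
tool_rot: [[-0.105, -0.994, -0.001], [-0.994, 0.105, -0.0], [0.0, 0.001, -1.0]]
ft_force: [0.3, 0.4, 0.4]
grip_width: 0.03
```

```bash
python3 -m crank '[0,0,0,0,0,0,35,0,0,0,0,0,-0.02,35]'
```

```text
time_s: 2.3
position: [0.5483, 0.3003, 0.1165]
tool_rot: [[-0.098, -0.995, 0.004], [-0.995, 0.098, 0.001], [-0.002, -0.004, -1.0]]
ft_force: [-0.3, 0.4, 0.1]
grip_width: 0.0299
```

```bash
python3 -m crank '[0,0,-0.15,-0.0015,-0.0013,-0.02,35,0,0,0,0,0,-0.02,35,0,0,0,0,0,-0.02,35,0,0,0,0,0,-0.014,35,0,0,0,0,0,0,35]'
```

```text
time_s: 2.8
position: [0.5439, 0.2989, 0.0391]
tool_rot: [[-0.244, -0.97, -0.004], [-0.97, 0.244, -0.001], [0.002, 0.004, -1.0]]
ft_force: [-0.8, -0.6, 0.5]
grip_width: 0.0297
```

```bash
python3 - <<'E'
from h import *
for n in("top","scene"):
    im=get_image(n); np.save(n+"1.npy",im,allow_pickle=True)
s=im; u,v=proj(s,[0.547,0.299,0.04])[0].astype(int); save("knob",s["frame"][v-50:v+30,u-50:u+50],6)
E
```

```text
(no output)
```

View pics/knob.png

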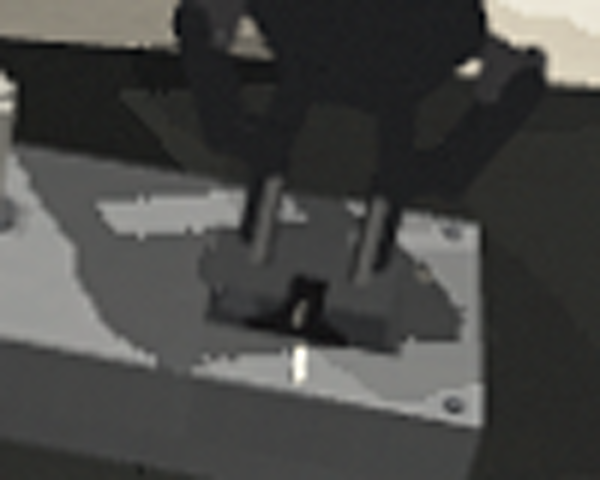

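The fingers at (265,230) and (370,240) straddle the bar at (305,295). Closing on it.

```bash
python3 -m crank '[0,0,0,0.003,0,0,35,0,0,0,0,0,0,0,0,0,0,0,0,0,0,0,0,0,0,0,0,0,0,0,0,0,0,0,0,0,0,0,0,0,0,0]' 25
```

```text
time_s: 3.5
position: [0.5486, 0.2988, 0.0411]
tool_rot: [[-0.247, -0.969, 0.0], [-0.969, 0.247, 0.0], [-0.0, -0.0, -1.0]]
ft_force: [-0.4, -0.5, 0.2]
grip_width: -0.0
```

```bash
python3 - <<'E'
from h import *
s=get_image("scene"); np.save("scene2.npy",s,allow_pickle=True)
u,v=proj(s,[0.547,0.299,0.04])[0].astype(int); save("knob2",s["frame"][v-50:v+30,u-50:u+50],6)
print(observe()["position"],observe()["q"]); print(proj(s,[[.5486,.2988,.027],[.547,.299,.04],[.567,.296,.04],[.6065,.29,.046]])-[u-50,v-50])
E
```

```text
[0.54864695 0.298791   0.04103969] [1.77314415e+01 3.84721739e+01 7.53189988e+01 7.25748928e-04
 6.62100221e+01 1.22008718e+02]
[[49.13979818 55.15071063]
 [50.18616507 50.11190492]
 [50.04603727 55.01315632]
 [50.22439788 63.02774596]]
```

View pics/knob2.png

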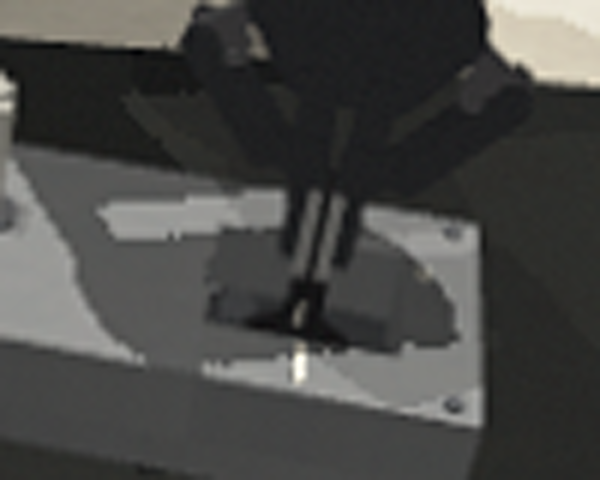

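```bash
python3 - <<'E'
from h import *
s=np.load("scene0.npy",allow_pickle=True).item()
p=np.array([.131,.5339,0]);x=np.array([.238,.971,0])
for z in(.2005,.2135,.2235): print(z,proj(s,[p+x*.045+[0,0,z],p-x*.045+[0,0,z]]).round(1).tolist())
a=s["frame"][40:100,410:500]; s2=np.load("scene2.npy",allow_pickle=True).item()
u,v=proj(s2,[0.547,0.299,0.04])[0].astype(int); g=s2["frame"][v-20:v+20,u-30:u+30]
g=np.clip(255*(g/255.)**.45,0,255).astype(np.uint8)
save("tips",np.hstack([cv2.resize(a,(450,300)),cv2.resize(g,(450,300),interpolation=cv2.INTER_NEAREST)])[:, :800])
E
```

```text
0.2005 [[462.2, 91.3], [431.9, 86.5]]
0.2135 [[463.3, 87.1], [432.9, 82.3]]
0.2235 [[464.1, 83.9], [433.6, 79.1]]
```

View pics/tips.png

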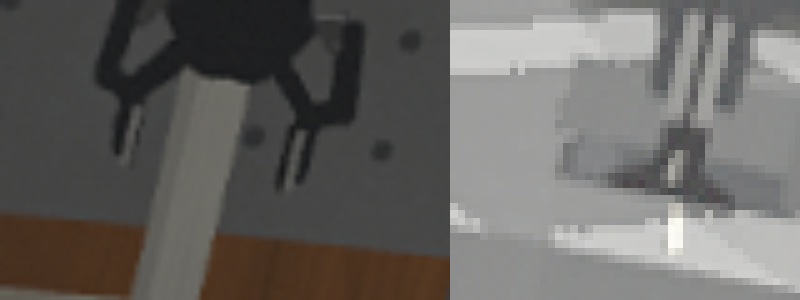

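The tips sit about 20 mm higher than the description implies: expected v about 82/87, seen 72/78, and the shut fingers end above the bar. I'll touch the bar top lightly to calibrate tip height.

```bash
python3 -m crank '[0,0,0,0,0,-0.002,0,0,0,0,0,0,0,0]'; python3 -m crank '[0,0,0,0,0,-0.002,0,0,0,0,0,0,0,0]';python3 -m crank '[0,0,0,0,0,-0.002,0,0,0,0,0,0,0,0]'
```

```text
time_s: 3.75
position: [0.5485, 0.2988, 0.0387]
tool_rot: [[-0.247, -0.969, -0.001], [-0.969, 0.247, -0.0], [0.0, 0.0, -1.0]]
ft_force: [0.3, 0.1, -0.3]
grip_width: -0.0002
time_s: 3.95
position: [0.5485, 0.2988, 0.0367]
tool_rot: [[-0.247, -0.969, -0.001], [-0.969, 0.247, -0.0], [0.0, 0.0, -1.0]]
ft_force: [0.4, -0.2, -0.7]
grip_width: -0.0001
time_s: 4.15
position: [0.5485, 0.2988, 0.0347]
tool_rot: [[-0.247, -0.969, -0.0], [-0.969, 0.247, -0.0], [0.0, 0.0, -1.0]]
ft_force: [-0.2, -1.0, -0.2]
grip_width: 0.0002
```

```bash
for i in 1 2 3; do python3 -m crank '[0,0,0,0,0,-0.001,0,0,0,0,0,-0.001,0,0,0,0,0,0,0,0]' | grep -E "pos|force"; done
```

```text
validation failed for argument at $...
validation failed for argument at $...
validation failed for argument at $...
```

```bash
python3 -m crank '[0,0,0,0,0,-0.002,0,0,0,0,0,0,0,0]';  python3 -m crank '[0,0,0,0,0,-0.002,0,0,0,0,0,0,0,0]'
```

```text
time_s: 4.35
position: [0.5485, 0.2988, 0.0327]
tool_rot: [[-0.247, -0.969, -0.0], [-0.969, 0.247, -0.0], [0.0, 0.0, -1.0]]
ft_force: [0.7, -0.4, 0.4]
grip_width: 0.0003
time_s: 4.55
position: [0.5485, 0.2988, 0.0308]
tool_rot: [[-0.247, -0.969, -0.0], [-0.969, 0.247, -0.0], [0.0, 0.0, -1.0]]
ft_force: [-0.2, -0.8, -0.3]
grip_width: -0.0002
```

```bash
python3 -m crank '[0,0,0,0,0,-0.002,0,0,0,0,0,0,0,0]' | grep -E "pos|force";  python3 -m crank '[0,0,0,0,0,-0.002,0,0,0,0,0,0,0,0]'| grep -E "pos|force"; python3 -m crank '[0,0,0,0,0,-0.001,0,0,0,0,0,0,0,0]'| grep -E "pos|force"
python3 - <<'E'
from h import *
s=get_image("scene"); t=get_image("top")
u,v=proj(s,[0.547,0.299,0.04])[0].astype(int); g=s["frame"][v-25:v+20,u-30:u+30]
u,v=proj(t,[0.547,0.299,0.04])[0].astype(int); k=t["frame"][v-30:v+15,u-30:u+30]
f=lambda g:np.clip(255*(g/255.)**.5,0,255).astype(np.uint8)
save("t3",np.hstack([cv2.resize(f(g),(400,300),interpolation=cv2.INTER_CUBIC),cv2.resize(f(k),(400,300),interpolation=cv2.INTER_CUBIC)]))
E
```

```text
position: [0.5485, 0.2988, 0.0288]
ft_force: [-0.5, 0.1, -0.1]
position: [0.5485, 0.2988, 0.0268]
ft_force: [-0.2, 0.5, -0.7]
position: [0.5486, 0.2988, 0.0259]
ft_force: [0.0, -0.7, 0.7]
```

View pics/t3.png

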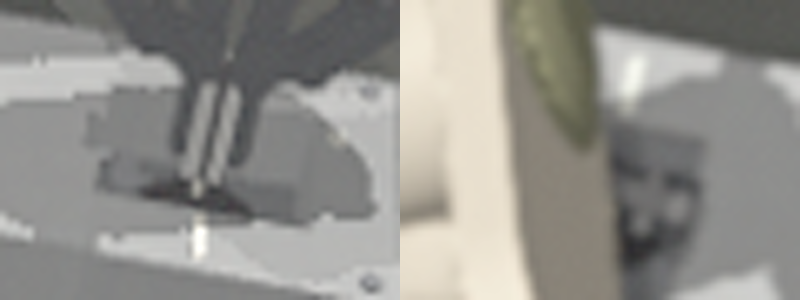

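```bash
python3 -m crank '[0,0,0,0,0,-0.0015,0,0,0,0,0,0,0,0]' | grep -E "pos|force";  python3 -m crank '[0,0,0,0,0,-0.0015,0,0,0,0,0,0,0,0]'| grep -E "pos|force"; python3 -m crank '[0,0,0,0,0,-0.0015,0,0,0,0,0,0,0,0]'| grep -E "pos|force"
```

```text
position: [0.5485, 0.2988, 0.0243]
ft_force: [0.1, -0.1, 0.5]
position: [0.5488, 0.2989, 0.0238]
ft_force: [-2.4, -0.8, 6.1]
position: [0.5489, 0.2989, 0.0236]
ft_force: [-4.5, -1.0, 16.8]
```

Contact at TCP z reading 0.024 on the bar top (true 0.040). So true TCP z = reading + 0.030, which also fits the initial image. I'll use that offset.

```bash
python3 -m crank '[0,0,0,0,0,0.014,0,0,0,0,0,0,0,35,0,0,0,0,0,0,35,0,0,0,0,0,0,35,0,0,0,0,0,-0.013,35,0,0,0,0,0,-0.01,35,0,0,0,0,0,0,35]' 25
python3 -m crank '[0,0,0,0,0,-0.004,35,0,0,0,0,0,0,0,0,0,0,0,0,0,0,0,0,0,0,0,0,0,0,0,0,0,0,0,0]' 
```

```text
time_s: 6.55
position: [0.5474, 0.2984, 0.01]
tool_rot: [[-0.247, -0.969, -0.004], [-0.969, 0.247, -0.001], [0.002, 0.004, -1.0]]
ft_force: [0.8, 0.3, -0.2]
grip_width: 0.0298
time_s: 7.05
position: [0.5485, 0.2988, 0.0083]
tool_rot: [[-0.247, -0.969, -0.0], [-0.969, 0.247, -0.0], [0.0, 0.0, -1.0]]
ft_force: [0.2, 0.7, -5.2]
grip_width: 0.0128
```

```bash
python3 -m crank '[0,0,0.13,0,0,0,0,0,0,0.13,0,0,0,0,0,0,0.13,0,0,0,0,0,0,0.13,0,0,0,0,0,0,0.13,0,0,0,0,0,0,0.13,0,0,0,0]'; python3 -m crank '[0,0,0.13,0,0,0,0,0,0,0.13,0,0,0,0,0,0,0.13,0,0,0,0,0,0,0.13,0,0,0,0,0,0,0.13,0,0,0,0,0,0,0.13,0,0,0,0,0,0,0.13,0,0,0,0]'; python3 -c "
from rig import *;print(observe()['wrist_torque'])"
```

```text
time_s: 7.65
position: [0.5482, 0.3013, 0.0083]
tool_rot: [[0.511, -0.86, -0.0], [-0.86, -0.511, 0.004], [-0.004, -0.002, -1.0]]
ft_force: [-0.3, 14.8, -8.2]
grip_width: 0.013
time_s: 8.35
position: [0.5456, 0.303, 0.0083]
tool_rot: [[0.992, -0.124, -0.005], [-0.124, -0.992, 0.006], [-0.006, -0.006, -1.0]]
ft_force: [-10.4, 20.7, -2.2]
grip_width: 0.0131
[ 3.50324068  1.84489089 -0.09093189]
```

```bash
python3 -m crank '[0,0,0,0,0,0,0,0,0,0,0,0,0,0,0,0,0,0,0,0,0]'; python3 -c "
from rig import *;o=observe();print(o['wrist_torque'],o['q'])"
```

```text
time_s: 8.65
position: [0.5456, 0.3029, 0.0083]
tool_rot: [[0.992, -0.129, -0.005], [-0.129, -0.992, 0.006], [-0.005, -0.005, -1.0]]
ft_force: [-10.6, 21.1, -2.0]
grip_width: 0.0131
[3.34296086 1.62508117 0.00660863] [17.99980637 40.79108905 76.99134887  0.46865895 62.36752202 25.18084315]
```

```bash
python3 -m crank '[0,0,0.13,-0.0035,0.004,0,0,0,0,0.13,0,0,0,0,0,0,0.13,-0.001,0,0,0,0,0,0.1,0,0,0,0,0,0,0,0,0,0,0]'; python3 -c "
from rig import *;o=observe();print(o['wrist_torque'])"
```

```text
time_s: 9.15
position: [0.5439, 0.3029, 0.0083]
tool_rot: [[0.936, 0.352, -0.001], [0.352, -0.936, 0.0], [-0.001, -0.001, -1.0]]
ft_force: [0.5, 0.9, -6.6]
grip_width: 0.0131
[ 0.17225656 -0.02989454 -0.44192923]
```

```bash
python3 -m crank '[0,0,0.05,0,0,0,0,0,0,0,0,0,0,0]'; python3 -c "
from rig import *;o=observe();print(o['wrist_torque'])";python3 -m crank '[0,0,0.04,0,0,0,0,0,0,0,0,0,0,0]'; python3 -c "
from rig import *;o=observe();print(o['wrist_torque'])"
```

```text
time_s: 9.35
position: [0.5439, 0.3029, 0.0084]
tool_rot: [[0.919, 0.395, -0.001], [0.395, -0.919, 0.001], [-0.001, -0.001, -1.0]]
ft_force: [-0.2, 0.9, -6.2]
grip_width: 0.0133
[ 0.27623023  0.13455577 -1.16530998]
time_s: 9.55
position: [0.5441, 0.3023, 0.0085]
tool_rot: [[0.902, 0.432, -0.001], [0.432, -0.902, -0.001], [-0.001, 0.0, -1.0]]
ft_force: [-0.9, -1.9, -4.9]
grip_width: 0.0132
[-0.51420371  0.05528598 -1.03945378]
```

```bash
python3 -m crank '[0,0,0,0,0,0,35,0,0,0,0,0,0,35,0,0,0,0,0,0.03,35,0,0,0,0,0,0.04,35,0,0,0,0,0,0.04,35,0,0,0,0,0,0.03,75,0,0,0.074,-0.0072,-0.0305,0,75,0,0,0.074,-0.0072,-0.0305,0,75,0,0,0.074,-0.0072,-0.0305,0,75,0,0,0.074,-0.0072,-0.0305,0,75,0,0,0.074,-0.0072,-0.0305,0,75,0,0,0.074,-0.0072,-0.0305,0,75,0,0,0.074,-0.0072,-0.0305,0,75,0,0,0.074,-0.0072,-0.0305,0,75,0,0,0.074,-0.0072,-0.0305,0,75,0,0,0.074,-0.0072,-0.0305,0,75,0,0,0.074,-0.0072,-0.0305,0,75,0,0,0.074,-0.0072,-0.0305,0,75]'
python3 - <<'E'
from h import *
t=get_image("top");s=get_image("scene");np.save("top3.npy",t,allow_pickle=True)
u,v=proj(t,[0.545,0.2997,0.04])[0].astype(int); k=t["frame"][v-22:v+23,u-30:u+30]
u,v=proj(s,[0.545,0.2997,0.04])[0].astype(int); g=s["frame"][v-22:v+23,u-30:u+30]
g2=t["frame"][165:290,230:360]
f=lambda g:np.clip(255*(g/255.)**.7,0,255).astype(np.uint8)
r=lambda x,w,h:cv2.resize(f(x),(w,h),interpolation=cv2.INTER_CUBIC)
save("t4",np.vstack([np.hstack([r(k,400,300),r(g,400,300)]),np.hstack([r(g2,312,300),np.zeros((300,488,3),np.uint8)])]))
E
```

```text
time_s: 11.35
position: [0.4577, -0.0644, 0.1492]
tool_rot: [[0.228, 0.974, 0.002], [0.974, -0.228, -0.001], [-0.0, 0.002, -1.0]]
ft_force: [0.3, 0.4, 0.5]
grip_width: 0.0642
```

View pics/t4.png

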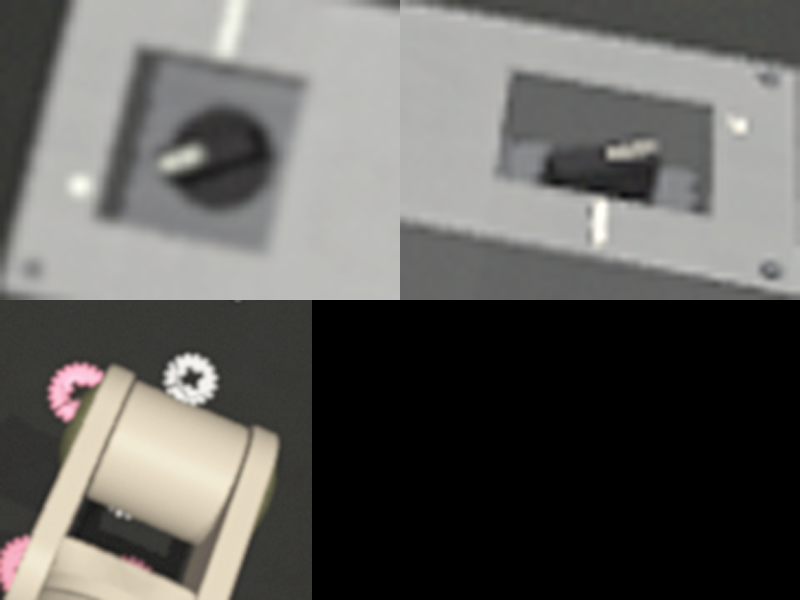

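Picture: the pointer is aimed at the zero dot (both views), and the small cog is unmoved at about (309,198). Now to the medium cog: centring grip on its round sides first.

```bash
python3 -m crank '[0,0,0,0,0.0008,-0.045,75,0,0,0,0,0,-0.045,75,0,0,0,0,0,-0.04,75,0,0,0,0,0,-0.015,75,0,0,0,0,0,-0.01,75,0,0,0,0,0,0,75]'; python3 -m crank '[0,0,0,0,0,-0.002,75,0,0,0,0,0,0,30,0,0,0,0,0,0,30,0,0,0,0,0,0,30,0,0,0,0,0,0,30]' 20
```

```text
time_s: 12.05
position: [0.4579, -0.062, -0.0068]
tool_rot: [[0.231, 0.973, -0.001], [0.973, -0.231, 0.0], [0.0, -0.001, -1.0]]
ft_force: [0.3, -0.7, -0.3]
grip_width: 0.0644
time_s: 12.55
position: [0.4581, -0.0625, -0.008]
tool_rot: [[0.231, 0.973, 0.001], [0.973, -0.231, -0.0], [-0.0, 0.001, -1.0]]
ft_force: [-0.1, -0.1, 5.2]
grip_width: 0.0256
```

```bash
python3 - <<'E'
from h import *
s=get_image("scene")
p=proj(s,[[.458,-.0625,.006],[.458,-.0625,.02],[.458,-.0625,.03],[.458,-.0625,.04]]);print(p)
u,v=p[0].astype(int);print(u,v); save("m1",s["frame"][v-35:v+25,u-40:u+40],8)
E
```

```text
[[232.02269819 183.76157691]
 [231.89869967 179.14462574]
 [231.8095377  175.8040701 ]
 [231.71988881 172.42747682]]
232 183
```

View pics/m1.png

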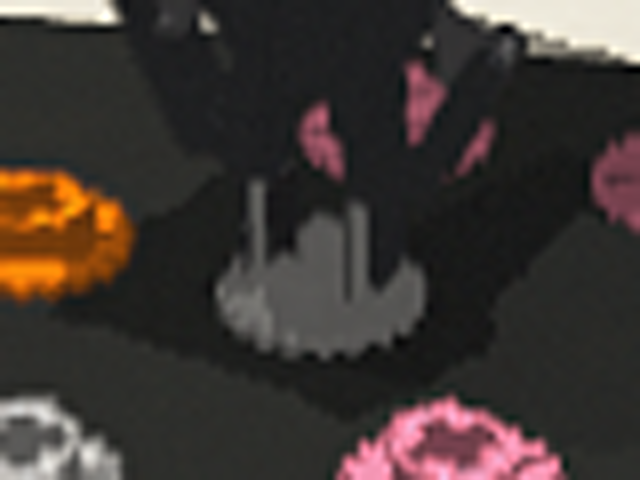

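The tips closed over the collar top (width 25 mm, fz 5 N), so I'm about 11 mm too high here. Open, go lower, close again.

```bash
python3 -m crank '[0,0,0,0,0,0.002,75,0,0,0,0,0,0,75,0,0,0,0,0,0,75,0,0,0,0,0,0,75,0,0,0,0,0,-0.008,75,0,0,0,0,0,0,75]'; python3 -m crank '[0,0,0,0,0,-0.004,75,0,0,0,0,0,0,75]' ; python3 -m crank '[0,0,0,0,0,0,30,0,0,0,0,0,0,30,0,0,0,0,0,0,30,0,0,0,0,0,0,30]' 20
```

```text
time_s: 13.2
position: [0.4572, -0.0622, -0.0154]
tool_rot: [[0.231, 0.973, -0.002], [0.973, -0.231, 0.001], [0.0, -0.002, -1.0]]
ft_force: [0.2, -1.1, -0.2]
grip_width: 0.0639
time_s: 13.4
position: [0.4578, -0.0627, -0.0173]
tool_rot: [[0.23, 0.973, 0.001], [0.973, -0.23, -0.001], [-0.001, 0.001, -1.0]]
ft_force: [-6.7, 1.3, 25.5]
grip_width: 0.0642
time_s: 13.8
position: [0.4578, -0.0627, -0.0168]
tool_rot: [[0.23, 0.973, 0.001], [0.973, -0.23, -0.002], [-0.001, 0.001, -1.0]]
ft_force: [-7.4, 0.2, 28.5]
grip_width: 0.0629
```

```bash
python3 -m crank '[0,0,0,0,0,0.0045,75,0,0,0,0,0,0,75,0,0,0,0,0,0,75]';python3 -m crank '[0,0,0,0,0,0,30,0,0,0,0,0,0,30,0,0,0,0,0,0,30,0,0,0,0,0,0,30]' 20;python3 - <<'E'
from h import *
s=get_image("scene");u,v=232,183
g=s["frame"][v-35:v+25,u-40:u+40]; save("m2",np.clip(255*(g/255.)**.45,0,255).astype(np.uint8),8)
E
```

```text
time_s: 14.1
position: [0.4577, -0.0624, -0.0142]
tool_rot: [[0.231, 0.973, -0.0], [0.973, -0.231, 0.0], [0.0, -0.0, -1.0]]
ft_force: [-0.1, 0.5, 0.0]
grip_width: 0.0638
time_s: 14.5
position: [0.4619, -0.0637, -0.0106]
tool_rot: [[0.231, 0.973, 0.011], [0.973, -0.231, -0.004], [-0.001, 0.012, -1.0]]
ft_force: [1.3, 2.1, 41.9]
grip_width: 0.0258
```

View pics/m2.png

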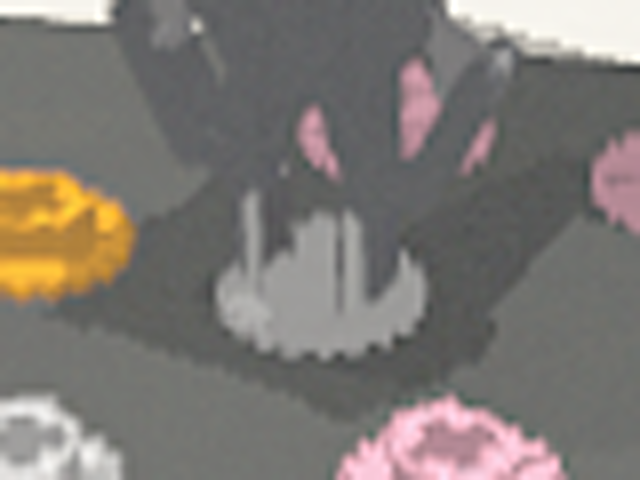

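```bash
python3 -m crank '[0,0,0,0,0,0.004,75,0,0,0,0,0,0,75,0,0,0,0,0,0,75,0,0,0,0,0,0.04,75,0,0,0,0,0,0.04,75,0,0,0,0,0,0.04,75,0,0,0,0,0.05,0.03,75,0,0,0,0,0.05,0,75,0,0,0,0,0.05,0,75,0,0,0,0,0.05,0,75,0,0,0,0,0.03,0,75]'
python3 - <<'E'
from h import *
t=get_image("top");s=get_image("scene");np.save("top5.npy",t,allow_pickle=True);np.save("scene5.npy",s,allow_pickle=True)
f=t["frame"];hsv=cv2.cvtColor(f,cv2.COLOR_RGB2HSV)
m=((hsv[...,1]<40)&(hsv[...,2]>110)).astype(np.uint8); m[:175]=0;m[265:]=0;m[:,:255]=0;m[:,350:]=0
m=cv2.morphologyEx(m,cv2.MORPH_CLOSE,np.ones((3,3)))
for c in cv2.findContours(m,cv2.RETR_EXTERNAL,cv2.CHAIN_APPROX_NONE)[0]:
    if len(c)>20: print(cv2.minEnclosingCircle(c))
r=lambda x,w,h:cv2.resize(np.clip(255*(x/255.)**1.4,0,255).astype(np.uint8),(w,h),interpolation=cv2.INTER_CUBIC)
save("m3",np.vstack([np.hstack([r(f[222:262,264:304],300,300),r(s["frame"][165:195,215:250],350,300)]),np.hstack([r(f[178:218,289:329],300,300),r(s["frame"][190:220,177:212],350,300)])]))
E
```

```text
time_s: 15.65
position: [0.4569, 0.1634, 0.1351]
tool_rot: [[0.229, 0.973, -0.001], [0.973, -0.229, 0.0], [-0.0, -0.001, -1.0]]
ft_force: [0.9, -1.0, 0.3]
grip_width: 0.0639
((284.10845947265625, 242.2633819580078), 13.203042984008789)
((308.9468078613281, 198.06382751464844), 11.104369163513184)
```

View pics/m3.png

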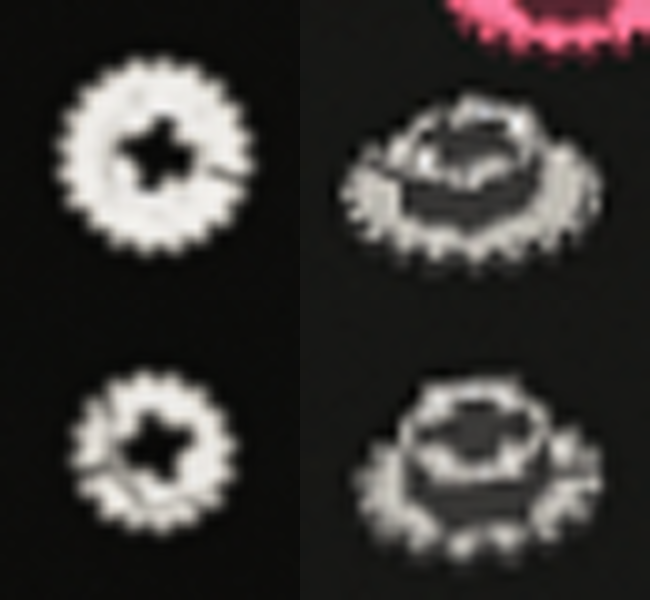

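Both cogs are unmoved. The height data (tips on the plate at w64 and w25, cog not shifted) fit the constant +30 mm z bias. So along its x direction the collar offers nothing to the jaws, and I'll grip directly on the y flats.

```bash
python3 -m crank '[0,0,-0.143,0,-0.0206,0,75,0,0,-0.143,0,-0.0206,0,75,0,0,-0.143,0,-0.0206,0,75,0,0,-0.143,0,-0.0206,0,75,0,0,-0.143,0,-0.0206,0,75,0,0,-0.143,0,-0.0206,0,75,0,0,-0.143,0,-0.0206,0,75,0,0,-0.143,0,-0.0206,0,75,0,0,-0.143,0,-0.0206,0,75,0,0,-0.143,0,-0.0206,0,75,0,0,-0.143,0,-0.0206,0,75,0,0,0,0,0,-0.04,75,0,0,0,0,0,-0.04,75,0,0,0,0,0,0,75,0,0,0,0,0,0,75]'
```

```text
time_s: 17.25
position: [0.4576, -0.0665, 0.056]
tool_rot: [[0.972, -0.233, -0.001], [-0.233, -0.972, 0.001], [-0.002, -0.0, -1.0]]
ft_force: [0.6, 0.1, 0.1]
grip_width: 0.0642
```

```bash
python3 -m crank '[0,0,0.005,0,0.0035,-0.035,75,0,0,0,0,0,-0.02,75,0,0,0,0,0,-0.011,75,0,0,0,0,0,0,75]';python3 -m crank '[0,0,0,0,0,0,20,0,0,0,0,0,0,20,0,0,0,0,0,0,20,0,0,0,0,0,0,20]' 30
```

```text
time_s: 17.65
position: [0.4583, -0.0629, -0.0096]
tool_rot: [[0.974, -0.228, 0.001], [-0.228, -0.974, -0.0], [0.001, 0.0, -1.0]]
ft_force: [1.5, 0.3, 0.7]
grip_width: 0.0642
time_s: 18.05
position: [0.4586, -0.063, -0.0087]
tool_rot: [[0.974, -0.228, 0.003], [-0.228, -0.974, -0.001], [0.003, 0.001, -1.0]]
ft_force: [-0.7, 1.2, 5.9]
grip_width: 0.0393
```

Gripped at 39.3 mm on the flats. Lift and carry above the hub.

```bash
python3 -m crank '[0,0,0,0,0,0,20,0,0,0,0,0,0,20,0,0,0,0,0,0.02,20,0,0,0,0,0,0.045,20,0,0,0,0,0,0.045,20,0,0,0,0,0,0.045,20,0,0,0.119,0.0064,0.0294,0,20,0,0,0.119,0.0064,0.0294,0,20,0,0,0.119,0.0064,0.0294,0,20,0,0,0.119,0.0064,0.0294,0,20,0,0,0.119,0.0064,0.0294,0,20,0,0,0.119,0.0064,0.0294,0,20,0,0,0.119,0.0064,0.0294,0,20,0,0,0.119,0.0064,0.0294,0,20,0,0,0,0,0,0,20,0,0,0,0,0,0,20,0,0,0,0,0,0,20]' 70
python3 - <<'E'
from h import *
t=get_image("top");s=get_image("scene");np.save("top6.npy",t,allow_pickle=True)
p=proj(s,[0.51,.1725,.108])[0].astype(int);u,v=p
save("h1",s["frame"][v-35:v+25,u-40:u+40],8);print(p,u-40,v-35)
E
```

```text
time_s: 19.75
position: [0.5088, 0.1719, 0.1452]
tool_rot: [[0.752, 0.66, 0.0], [0.66, -0.752, -0.0], [0.0, 0.0, -1.0]]
ft_force: [1.1, 0.1, -0.3]
grip_width: 0.0383
[327 165] 287 130
```

View pics/h1.png

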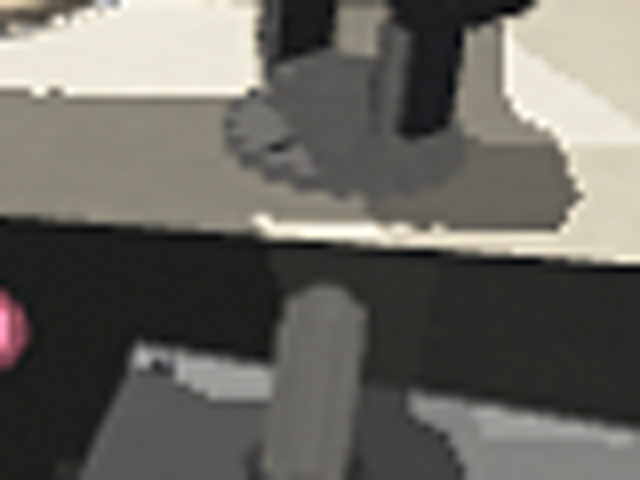

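```bash
python3 -m crank '[0,0,0,0.0012,0.0006,-0.03,20,0,0,0,0,0,-0.012,20,0,0,0,0,0,0,20]';python3 -m crank '[0,0,0,0,0,-0.004,20,0,0,0,0,0,0,20]';python3 -m crank '[0,0,0,0,0,-0.002,20,0,0,0,0,0,0,20]'
```

```text
time_s: 20.15
position: [0.5093, 0.1724, 0.1014]
tool_rot: [[0.751, 0.66, -0.003], [0.66, -0.751, -0.0], [-0.003, -0.002, -1.0]]
ft_force: [0.0, 0.1, -1.7]
grip_width: 0.0378
time_s: 20.35
position: [0.5104, 0.1729, 0.0992]
tool_rot: [[0.751, 0.66, 0.001], [0.66, -0.751, 0.0], [0.001, 0.0, -1.0]]
ft_force: [0.2, 0.9, -1.1]
grip_width: 0.0381
time_s: 20.55
position: [0.5102, 0.1731, 0.097]
tool_rot: [[0.751, 0.661, 0.0], [0.661, -0.751, 0.0], [0.0, 0.0, -1.0]]
ft_force: [0.1, 0.0, -0.2]
grip_width: 0.0378
```

```bash
python3 - <<'E'
from h import *
o=observe();print(o["wrist_torque"],o["ft_force"])
E
```

```text
[ 0.02489661 -0.0543094   0.01263425] [ 0.09271011  0.0464887  -0.17779435]
```

```bash
python3 -m crank '[0,0,0,0,0,-0.002,20,0,0,0,0,0,0,20]'|grep -E "pos|for";python3 -m crank '[0,0,0,0,0,-0.002,20,0,0,0,0,0,0,20]'|grep -E "pos|for";python3 -m crank '[0,0,0,0,0,-0.002,20,0,0,0,0,0,0,20]'|grep -E "pos|for"
```

```text
position: [0.5101, 0.1732, 0.0946]
ft_force: [0.8, -0.3, -1.1]
position: [0.51, 0.1732, 0.0925]
ft_force: [0.2, 1.0, -0.3]
position: [0.51, 0.1732, 0.0905]
ft_force: [-0.1, 0.9, -0.7]
```

```bash
python3 -m crank '[0,0,0,0,0,-0.002,20,0,0,0,0,0,0,20]'|grep -E "pos|for";python3 -m crank '[0,0,0,0,0,-0.002,20,0,0,0,0,0,0,20]'|grep -E "pos|for";python3 -m crank '[0,0,0,0,0,-0.002,20,0,0,0,0,0,0,20]'|grep -E "pos|for"
```

```text
position: [0.51, 0.1732, 0.0885]
ft_force: [-0.3, -0.4, -1.2]
position: [0.51, 0.1732, 0.0865]
ft_force: [-0.4, 0.1, -1.8]
position: [0.5101, 0.1732, 0.0845]
ft_force: [0.1, -0.5, -1.1]
```

It is past the rib tops with no contact force, so it's threading. Down to the seat.

```bash
python3 -m crank '[0,0,0,0,0,-0.01,20,0,0,0,0,0,-0.01,20,0,0,0,0,0,0,20]'|grep -E "pos|for";python3 -m crank '[0,0,0,0,0,-0.01,20,0,0,0,0,0,-0.008,20,0,0,0,0,0,0,20]'|grep -E "pos|for";python3 -m crank '[0,0,0,0,0,-0.003,20,0,0,0,0,0,0,20]'|grep -E "pos|for"
```

```text
position: [0.5098, 0.173, 0.0631]
ft_force: [-0.1, -0.7, -0.5]
position: [0.5098, 0.173, 0.0455]
ft_force: [0.9, -0.4, -1.7]
position: [0.51, 0.1732, 0.0435]
ft_force: [1.0, -0.6, -1.4]
```

```bash
python3 -m crank '[0,0,0,0,0,-0.002,20,0,0,0,0,0,0,20]'|grep -E "pos|for";python3 -m crank '[0,0,0,0,0,-0.0015,20,0,0,0,0,0,0,20]'|grep -E "pos|for"
```

```text
position: [0.5102, 0.1732, 0.0418]
ft_force: [0.7, 0.8, -1.1]
position: [0.5102, 0.1732, 0.0416]
ft_force: [-4.3, -1.2, 11.4]
```

Seated at reading 0.0416 (predicted 0.0413). Release and go to the small cog.

```bash
python3 -m crank '[0,0,0,0,0,0.001,75,0,0,0,0,0,0,75,0,0,0,0,0,0,75,0,0,0,0,0,0,75,0,0,0,0,0,0.02,75,0,0,0,0,0,0.045,75,0,0,0,0,0,0.045,75,0,0,-0.0382,0.0067,-0.0301,0,75,0,0,-0.0382,0.0067,-0.0301,0,75,0,0,-0.0382,0.0067,-0.0301,0,75,0,0,-0.0382,0.0067,-0.0301,0,75,0,0,-0.0382,0.0067,-0.0301,0,75,0,0,-0.0382,0.0067,-0.0301,0,75,0,0,-0.0382,0.0067,-0.0301,0,75,0,0,-0.0382,0.0067,-0.0301,0,75,0,0,-0.0382,0.0067,-0.0301,0,75,0,0,-0.0382,0.0067,-0.0301,0,75,0,0,0,0,0,0,75,0,0,0,0,0,0,75]' 30
python3 - <<'E'
from h import *
t=get_image("top");s=get_image("scene");f=t["frame"];np.save("top7.npy",t,allow_pickle=True);np.save("scene7.npy",s,allow_pickle=True)
# small cog via scene mask and change since start
s0=np.load("scene5.npy",allow_pickle=True).item()
a=s["frame"][200:222,177:214].astype(int);b=s0["frame"][200:222,177:214].astype(int)
for fr in(s["frame"],s0["frame"]):
  h=cv2.cvtColor(fr,cv2.COLOR_RGB2HSV);m=((h[...,1]<60)&(h[...,2]>90)).astype(np.uint8);m[:195]=0;m[235:]=0;m[:,:160]=0;m[:,235:]=0
  ys,xs=np.nonzero(m);print(len(xs),xs.mean(),ys.max(),xs.min(),xs.max())
E
```

```text
time_s: 24.85
position: [0.577, -0.128, 0.1508]
tool_rot: [[0.943, 0.333, -0.001], [0.333, -0.943, 0.001], [-0.0, -0.001, -1.0]]
ft_force: [-0.7, 0.9, -0.0]
grip_width: 0.0644
218 193.58256880733944 228 160 206
263 193.7490494296578 228 160 206
```

```bash
python3 -m crank '[0,0,0,0.0005,0,-0.045,75,0,0,0,0,0,-0.045,75,0,0,0,0,0,-0.04,75,0,0,0,0,0,-0.02,75,0,0,0,0,0,-0.01,75,0,0,0,0,0,0,75]';python3 -m crank '[0,0,0,0,0,0,20,0,0,0,0,0,0,20,0,0,0,0,0,0,20,0,0,0,0,0,0,20]' 30
```

```text
time_s: 25.55
position: [0.5773, -0.127, -0.0093]
tool_rot: [[0.942, 0.334, -0.001], [0.334, -0.942, 0.001], [-0.001, -0.001, -1.0]]
ft_force: [-0.1, -0.8, -0.1]
grip_width: 0.0638
time_s: 25.95
position: [0.5785, -0.1279, -0.0071]
tool_rot: [[0.943, 0.334, 0.003], [0.334, -0.943, -0.001], [0.002, 0.002, -1.0]]
ft_force: [-1.0, 1.6, 6.6]
grip_width: 0.0391
```

```bash
python3 -m crank '[0,0,0,0,0,0,20,0,0,0,0,0,0,20,0,0,0,0,0,0.02,20,0,0,0,0,0,0.045,20,0,0,0,0,0,0.045,20,0,0,0,0,0,0.045,20]' 70
python3 -m crank '[0,0,-0.138,-0.0034,0.0151,0,20,0,0,-0.138,-0.0034,0.0151,0,20,0,0,-0.138,-0.0034,0.0151,0,20,0,0,-0.138,-0.0034,0.0151,0,20,0,0,-0.138,-0.0034,0.0151,0,20,0,0,-0.138,-0.0034,0.0151,0,20,0,0,-0.138,-0.0034,0.0151,0,20,0,0,-0.138,-0.0034,0.0151,0,20,0,0,-0.138,-0.0034,0.0151,0,20,0,0,-0.138,-0.0034,0.0151,0,20,0,0,-0.138,-0.0034,0.0151,0,20,0,0,-0.138,-0.0034,0.0151,0,20,0,0,-0.138,-0.0034,0.0151,0,20,0,0,-0.138,-0.0034,0.0151,0,20,0,0,-0.138,-0.0034,0.0151,0,20,0,0,-0.138,-0.0034,0.0151,0,20,0,0,-0.138,-0.0034,0.0151,0,20,0,0,-0.138,-0.0034,0.0151,0,20]'; python3 -m crank '[0,0,-0.138,-0.0034,0.0151,0,20,0,0,-0.138,-0.0034,0.0151,0,20,0,0,0,0,0,0,20,0,0,0,0,0,0,20]'
```

```text
time_s: 26.55
position: [0.5773, -0.1277, 0.1486]
tool_rot: [[0.943, 0.333, 0.0], [0.333, -0.943, -0.0], [0.0, 0.0, -1.0]]
ft_force: [0.3, -1.1, -0.3]
grip_width: 0.0379
time_s: 28.35
position: [0.5162, 0.1446, 0.1468]
tool_rot: [[-0.547, -0.837, 0.001], [-0.837, 0.547, 0.0], [-0.0, -0.001, -1.0]]
ft_force: [-0.5, 0.3, -1.5]
grip_width: 0.0379
time_s: 28.75
position: [0.5096, 0.1741, 0.1466]
tool_rot: [[-0.748, -0.663, 0.001], [-0.663, 0.748, -0.0], [-0.0, -0.001, -1.0]]
ft_force: [0.1, 1.0, -0.6]
grip_width: 0.0378
```

```bash
python3 -m crank '[0,0,0,0.0006,-0.0009,-0.03,20,0,0,0,0,0,-0.012,20,0,0,0,0,0,0,20]' |grep -E "pos|for";python3 -m crank '[0,0,0,0,0,-0.003,20,0,0,0,0,0,0,20]'|grep -E "pos|for";python3 -m crank '[0,0,0,0,0,-0.003,20,0,0,0,0,0,0,20]'|grep -E "pos|for";python3 -m crank '[0,0,0,0,0,-0.002,20,0,0,0,0,0,0,20]'|grep -E "pos|for"
```

```text
position: [0.5096, 0.1724, 0.1029]
ft_force: [-0.1, -0.0, -1.3]
position: [0.5107, 0.173, 0.1018]
ft_force: [0.8, -0.4, -1.3]
position: [0.5103, 0.1733, 0.0984]
ft_force: [0.1, 0.3, -0.9]
position: [0.5106, 0.1732, 0.0965]
ft_force: [0.6, -1.5, -0.2]
```

```bash
python3 -m crank '[0,0,0,0,0,-0.002,20,0,0,0,0,0,0,20]'|grep -E "pos|for";python3 -m crank '[0,0,0,0,0,-0.002,20,0,0,0,0,0,0,20]'|grep -E "pos|for";python3 -m crank '[0,0,0,0,0,-0.002,20,0,0,0,0,0,0,20]'|grep -E "pos|for";python3 -m crank '[0,0,0,0,0,-0.002,20,0,0,0,0,0,0,20]'|grep -E "pos|for"
```

```text
position: [0.5105, 0.1728, 0.0939]
ft_force: [1.3, -3.8, -2.5]
position: [0.5107, 0.1726, 0.0921]
ft_force: [2.4, -5.4, -1.7]
position: [0.5107, 0.1726, 0.0901]
ft_force: [2.5, -6.5, -1.3]
position: [0.5108, 0.1725, 0.0882]
ft_force: [2.9, -6.5, -0.5]
```

```bash
python3 -m crank '[0,0,0,0.0004,-0.0011,-0.003,20,0,0,0,0,0,0,20]'|grep -E "pos|for";python3 -m crank '[0,0,0,0,0,-0.01,20,0,0,0,0,0,-0.007,20,0,0,0,0,0,0,20]'|grep -E "pos|for";python3 -m crank '[0,0,0,0,0,-0.003,20,0,0,0,0,0,0,20]'|grep -E "pos|for";python3 -m crank '[0,0,0,0,0,-0.0015,20,0,0,0,0,0,0,20]'|grep -E "pos|for"
```

```text
position: [0.5107, 0.1722, 0.0848]
ft_force: [1.6, -2.1, -1.3]
position: [0.5107, 0.1721, 0.0669]
ft_force: [3.8, -2.4, -4.4]
position: [0.5107, 0.1721, 0.0646]
ft_force: [3.5, -3.4, -4.4]
position: [0.5108, 0.1722, 0.0637]
ft_force: [2.8, -3.8, -1.8]
```

```bash
python3 -m crank '[0,0,0,0,0,-0.0015,20,0,0,0,0,0,0,20]'|grep -E "pos|for";python3 -m crank '[0,0,0,0,0,-0.001,20,0,0,0,0,0,0,20]'|grep -E "pos|for"
```

```text
position: [0.5109, 0.1721, 0.0632]
ft_force: [0.3, -3.9, 7.7]
position: [0.5109, 0.1722, 0.0631]
ft_force: [-2.5, -4.2, 16.0]
```

Seated at 0.0631 (predicted about 0.0627). Release, lift, and go to the knob.

```bash
python3 -m crank '[0,0,0,0,0,0.001,75,0,0,0,0,0,0,75,0,0,0,0,0,0,75,0,0,0,0,0,0,75,0,0,0,0,0,0.02,75,0,0,0,0,0,0.045,75,0,0,0,0,0,0.035,75]' 25
python3 -m crank '[0,0,0.146,0.0018,0.0067,0,35,0,0,0.146,0.0018,0.0067,0,35,0,0,0.146,0.0018,0.0067,0,35,0,0,0.146,0.0018,0.0067,0,35,0,0,0.146,0.0018,0.0067,0,35,0,0,0.146,0.0018,0.0067,0,35,0,0,0.146,0.0018,0.0067,0,35,0,0,0.146,0.0018,0.0067,0,35,0,0,0.146,0.0018,0.0067,0,35,0,0,0.146,0.0018,0.0067,0,35,0,0,0.146,0.0018,0.0067,0,35,0,0,0.146,0.0018,0.0067,0,35,0,0,0.146,0.0018,0.0067,0,35,0,0,0.146,0.0018,0.0067,0,35,0,0,0.146,0.0018,0.0067,0,35,0,0,0.146,0.0018,0.0067,0,35,0,0,0.146,0.0018,0.0067,0,35,0,0,0.146,0.0018,0.0067,0,35,0,0,0.146,0.0018,0.0067,0,35,0,0,0,0,0,0,35]'
```

```text
time_s: 32.45
position: [0.5105, 0.1723, 0.1638]
tool_rot: [[-0.751, -0.661, -0.0], [-0.661, 0.751, 0.0], [0.0, 0.0, -1.0]]
ft_force: [0.6, 0.4, -0.4]
grip_width: 0.0641
time_s: 34.45
position: [0.5447, 0.3001, 0.1618]
tool_rot: [[0.937, 0.349, -0.001], [0.349, -0.937, 0.0], [-0.001, -0.0, -1.0]]
ft_force: [-0.2, -0.6, 1.2]
grip_width: 0.0298
```

```bash
python3 -m crank '[0,0,0,0.0005,-0.0004,-0.045,35,0,0,0,0,0,-0.045,35,0,0,0,0,0,-0.03,35,0,0,0,0,0,-0.02,35,0,0,0,0,0,-0.0125,35,0,0,0,0,0,0,35]';python3 -m crank '[0,0,0,0,0,0,0,0,0,0,0,0,0,0,0,0,0,0,0,0,0,0,0,0,0,0,0,0]' 25; python3 -c "
from rig import *;o=observe();print(o['wrist_torque'])"
```

```text
time_s: 35.05
position: [0.5446, 0.2987, 0.0084]
tool_rot: [[0.939, 0.344, -0.003], [0.344, -0.939, -0.001], [-0.003, -0.0, -1.0]]
ft_force: [0.4, -0.0, -0.5]
grip_width: 0.0301
time_s: 35.45
position: [0.5454, 0.2991, 0.0108]
tool_rot: [[0.938, 0.346, 0.001], [0.346, -0.938, 0.0], [0.001, 0.0, -1.0]]
ft_force: [-4.4, -2.8, 6.7]
grip_width: 0.0132
[-0.3824866   0.61411133 -0.23377676]
```

```bash
python3 -m crank '[0,0,-0.13,0,0.0006,0,0,0,0,-0.13,0,0,0,0,0,0,-0.13,0,0,0,0,0,0,-0.13,0,0,0,0,0,0,-0.13,0,0,0,0,0,0,-0.13,0,0,0,0,0,0,-0.13,0,0,0,0,0,0,-0.13,0,0,0,0,0,0,-0.13,0,0,0,0,0,0,-0.13,0,0,0,0,0,0,-0.13,0,0,0,0,0,0,-0.13,0,0,0,0,0,0,-0.13,0,0,0,0,0,0,-0.13,0,0,0,0,0,0,-0.13,0,0,0,0,0,0,0,0,0,0,0,0,0,0,0,0,0,0]'; python3 -c "
from h import *;o=observe();print(o['wrist_torque'],np.degrees(np.arctan2(o['tool_rot'][1][0],o['tool_rot'][0][0])))"
```

```text
time_s: 37.15
position: [0.5444, 0.2997, 0.0108]
tool_rot: [[-0.025, -1.0, -0.001], [-1.0, 0.025, -0.0], [0.0, 0.001, -1.0]]
ft_force: [-7.8, -2.2, 8.9]
grip_width: 0.0132
[-0.49835927  1.31441909 -0.03146969] -91.43410072286194
```

```bash
python3 -m crank '[0,0,-0.1,0,0,0,0,0,0,-0.046,0,0,0,0,0,0,0,0,0,0,0,0,0,0,0,0,0,0]'; python3 -c "
from h import *;o=observe();print(o['wrist_torque'],np.degrees(np.arctan2(o['tool_rot'][1][0],o['tool_rot'][0][0])))"
```

```text
time_s: 37.55
position: [0.5444, 0.2998, 0.0108]
tool_rot: [[-0.17, -0.985, -0.001], [-0.985, 0.17, -0.0], [0.0, 0.001, -1.0]]
ft_force: [-6.9, -2.0, 9.6]
grip_width: 0.0133
[-0.41109995  1.36393739 -0.06109838] -99.79025770137498
```

```bash
python3 -m crank '[0,0,0,-0.0012,-0.0002,0.001,0,0,0,0,0,0,0,0,0,0,0,0,0,0,35,0,0,0,0,0,0,35,0,0,0,0,0,0.03,35,0,0,0,0,0,0.045,35,0,0,0,0,0,0.045,35,0,0,0,-0.05,0,0.03,35,0,0,0,-0.05,0.05,0.02,35,0,0,0,-0.05,0.05,0,35,0,0,0,-0.03,0.05,0,35,0,0,0,0,0.05,0,35,0,0,0,0,0,0,35]'
python3 - <<'E'
from h import *
t=get_image("top");s=get_image("scene");np.save("top9.npy",t,allow_pickle=True);np.save("scene9.npy",s,allow_pickle=True)
r=lambda x,w,h:cv2.resize(x,(w,h),interpolation=cv2.INTER_CUBIC)
u,v=proj(t,[.545,.2997,.04])[0].astype(int);a=t["frame"][v-25:v+20,u-25:u+25];print(u-25,v-25)
u2,v2=proj(s,[.51,.172,.08])[0].astype(int);b=s["frame"][v2-24:v2+26,u2-26:u2+74];print(u2-26,v2-24)
save("f1",np.vstack([np.hstack([r(a,333,300),r(t["frame"][190:240,165:215],300,300)]),np.hstack([r(b,600,300),np.zeros((300,33,3),np.uint8)])]))
E
```

```text
time_s: 38.85
position: [0.4048, 0.4662, 0.1699]
tool_rot: [[-0.166, -0.986, 0.001], [-0.986, 0.166, 0.002], [-0.002, -0.001, -1.0]]
ft_force: [-0.4, -0.6, -0.9]
grip_width: 0.03
123 180
300 152
```

View pics/f1.png

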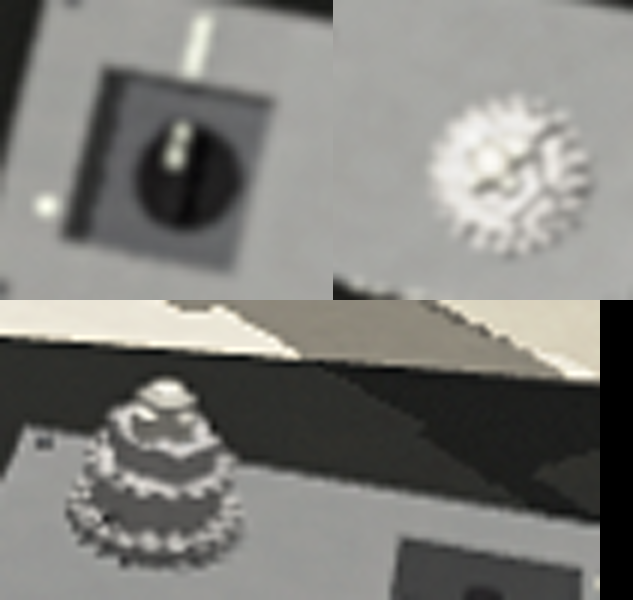

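Picture: medium cog at the bottom with the small one seated on it and the core tip above. The pointer (173,160)-(182,125) is parallel to the white line (190,75)-(205,18). One numeric check follows.

```bash
python3 - <<'E'
from h import *
for n in("top9","scene9"):
    im=np.load(n+".npy",allow_pickle=True).item(); K=np.array([.545,.2997])
    g=cv2.cvtColor(im["frame"],cv2.COLOR_RGB2GRAY).astype(float); H,W=g.shape; uu,vv=np.meshgrid(range(W),range(H)); q=np.c_[uu.ravel(),vv.ravel()]
    for nm,z,r0,r1,bg in(("pointer",.04,.001,.021,60),("line",.046,.037,.068,190)):
        P=onz(im,q,z)[:,:2]; d=P-K; r=np.hypot(*d.T); a=np.degrees(np.arctan2(d[:,1],d[:,0]))
        m=(r>r0)&(r<r1)&(abs(a+10)<(70 if nm=="pointer" else 22)); w=np.where(m,np.clip(g.ravel()-bg,0,None),0); w[w<0.3*w.max()]=0
        X=P[w>0];ww=w[w>0];c=(X*ww[:,None]).sum(0)/ww.sum(); e=np.linalg.svd(((X-c)*np.sqrt(ww)[:,None]))[2][0]; e*=np.sign(e[0])
        print(n,nm,len(X),c,"dir",np.degrees(np.arctan2(e[1],e[0])),"fromK",np.degrees(np.arctan2(*(c-K)[::-1])))
E
```

```text
top9 pointer 20 [0.55692302 0.29771419] dir -9.25394537319024 fromK -9.455963505402584
top9 line 18 [0.59623138 0.29078719] dir -9.868922278633852 fromK -9.869070838273197
scene9 pointer 5 [0.55409992 0.29762226] dir -7.628394815743416 fromK -12.861606167866643
scene9 line 11 [0.59424584 0.2901383 ] dir -10.142563001092428 fromK -10.987979330554092
```

Pointer at −9.3 to −9.5°, line at −9.9°: aligned within the measurement error. Handing in.

```bash
python3 -c "
from rig import *;close_job()"
```

```text
the job is handed in; nothing more can be done
```

I did all three steps in the order asked and handed the job in at about 39 s of robot time.

- **Zero stop:** I turned the knob anticlockwise until the stop pushed back with about 1.1 N m. The picture afterwards showed the pointer at the white dot.
- **Cogs:** Only two steel parts were on the bench, the medium and the small cog. I slid the medium on first and the small on top of it, master groove to wide rib. Each stopped within 1 mm of its expected seat height, and the last picture shows the small seated on the medium.
- **Working mark:** I turned the knob clockwise 120°. In the top view the pointer reads −9.3° to −9.5° and the long white line −9.9°. The scene view was too coarse to confirm this, at −8° to −13° for the pointer against −10° to −11° for the line.

Three things did not match what I expected:

- **Height reading:** The tool's z reading was about 30 mm lower than its true height. I found this by touching the top of the knob's bar and corrected for it from then on.
- **Centring grip:** My first attempt to centre the medium cog pressed the fingertips onto it, with up to 42 N vertical at the wrist. The limit is 40 N for the arm or the gripper's body. I believe only the fingertips touched, but I can't confirm how that is judged. The cog did not move.
- **Bystanders:** I never went to the board, tape roll, screwdriver or the pink and orange look-alikes, but I made no final check that they were still in place.

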